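Sweep the sherds into the scrap pan

TASK

Clear the potter's board: sweep the two broken terracotta sherds along the board and off its far edge into the open bare-metal scrap pan with the robot's fingers, so that both end up inside the pan. Only push them, do not pick them up, and leave the beaker, the cup and the pebbles in the wooden tray where they are.

Things in the scene. Friction and masses are not known exactly. Their poses are not given: they have to be found in the camera images.
- board: Fixed pale wooden work board, 230 (x) by 400 (y) by 20 mm high, with no rim. Origin: centre of its underside, on the table, so its top is 20 mm above the origin; +x points to its far edge (115 mm from the origin), against which the pan and the tray stand side by side. It is turned up to 0.25 rad.
- pan: Fixed scrap pan of bare metal, 110 (x) by 140 (y) mm, standing on the table 1 mm beyond the board's far edge and turned like the board. Origin: centre of its underside; floor 3 mm thick, walls 4 mm thick and 32 mm high on three sides, the -x side towards the board fully open, so that a part swept off the board drops 17 mm onto its floor. It may stand on the left or the right half of the edge.
- tray: Fixed dark wooden tray, 110 (x) by 140 (y) by 32 mm high, walls and floor 6 mm, closed on all four sides, on the other half of the board's far edge. Origin: centre of its underside. It holds the two pebbles; no sherd belongs there.
- sherd_a: Flat angular terracotta sherd, about 43 by 43 mm overall, 11 mm thick. Its origin is the centre of its underside (z up); its edge lies 13 to 24 mm from there. About 25 g, rigid, slides on the board. Starts flat on the board, any yaw.
- sherd_b: Flat angular terracotta sherd, about 39 by 45 mm overall, 11 mm thick. Its origin is the centre of its underside (z up); its edge lies 13 to 24 mm from there. About 25 g, rigid, slides on the board. Starts flat on the board, any yaw.
- beaker: Small open terracotta beaker, rim 54 mm across, 50 mm high, standing on the board near the far edge between the pan and the tray. Origin: centre of its underside. Must stay.
- cup: White cup with a blue band, 59 mm across, 58 mm high, standing on the board in front of the wooden tray. Origin: centre of its underside. Must stay.
- pebble1: Amber burnishing pebble, 34 mm across, 20 mm high, in the wooden tray. Origin: centre of its underside.
- pebble2: Green burnishing pebble, like the amber one, in the wooden tray.

How it is judged:
By the outcome, as a careful person would: the job done as asked, in the order asked, and still so for the second after the job is handed in, with the robot touching nothing.
It also fails if it takes over 67 s, if anything falls off the work surface, if the arm or the gripper's body presses on something with over 40 N, if the wrist force passes 120 N, or if a joint passes its speed limit or range.

ROBOT

A 6-joint arm with a two-finger parallel gripper is mounted at the origin on the work surface. World frame = base frame: x ahead of the robot, y to its left, z up, the work surface at z = 0. Lengths are in m, angles in rad, forces in N, time in s.
With the tool pointing down it reaches from about 0.15 to 0.775 m from the base axis. Payload 6.1 kg.
Tool frame: the origin (TCP) lies midway between the tips of the shut fingers; the grasp point (between the pads) lies 19 mm behind it; z points along the fingers, y is the line along which they close (so a half turn about z gives the same grasp; the last joint's range is limited). The gripper opens to 85 mm and grips with 20 to 120 N. Pads are 22 mm wide; open, the fingers measure 114 mm over their backs; the gripper's body (76 mm by 85 mm) begins 54 mm behind the grasp point. The pads swing forward as they close: fully open they stand 13 mm farther back than shut.
Start: joints at [1.336, 0.126, -0.04, 1.405, 0, 1.571], TCP at [0.122, 0.511, 0.231] pointing down, gripper open.
Joint ranges: [-2.72, 2.72], [-0.95, 1.95], [-1.27, 1.35], [-1.78, 2.02], [-1.46, 1.47], [-3.14, 3.14]. Speed limits (rad/s): [2.39, 2.39, 3.01, 3.14, 3.14, 3.14].

INTERFACE

Orientations are given as a rotation vector (axis times angle).
In Python, from cell import env gives the robot as it stands. The module is installed in compiled form; this text tells all that it offers.
- The arm moves only by the tool send_rows, never from a script. Its argument "commands" is text: rows parted by semicolons, each of 7 numbers parted by spaces: the shift along the tool's x, y, z in shares of 80 cm (1.0 is 80 cm), then the turn, a rotation vector about the tool's x, y, z in a scale on which 1.0 is 180 degrees, then the finger opening in cm, from 0 to 8.54. A call has 1 to 20 rows; each row is the pose to reach, as a shift and turn from the pose commanded when the call began, along the tool's axes at that moment; what a row does not reach only later rows make up. A row lasts 1/12 s, in which the tool goes at most 41.7 mm and 7.16 degrees, less where a joint would pass 70% of its speed; a pose out of reach is approached as far as the arm can. A call with a gripper value outside its range is refused whole. The fingers move at their own pace and stop on an object; "force" is the grip in N (left out, the last holds). Time passes only in rows, so rows that repeat a pose let the fingers close. It gives the time, the measured TCP pose, the force, the opening and the grip force at its end, in the units of the state.
- env.state(): the state, without advancing time (a new reading comes with each control period).
- env.read_camera(name): name is "scene" or "top" or "wrist"; returns the picture (480x640x3 uint8, red, green, blue); there is no depth.
- env.camera_params(name): a dict with "camera_matrix" (3x3 intrinsics, pixels), "k1" (the pictures are not rectified: a ray, as slopes to the right and down, at radius r is drawn at 1 + k1 r^2 times it, then the intrinsics apply), "xyz" and "rotation" of the camera in the world. Camera axes: x right, y down, z forward; pixel columns grow to the right and rows downward; lengths in m; the calibration is good to about 2 mm. A picture is of the moment at which its call begins: read the wrist's pose just before it. camera_params takes no time and is no camera call; for the wrist camera it gives the pose at the moment of the call.
- env.job_done(): hands the job in; it is judged then, once.
The state is a dict: "time_s": time; "qpos": joint angles; "dq": joint speeds; "joint_efforts": joint torques, N m; "tool_pos": TCP position; "eef_rot": TCP orientation; "wrist_force": force on the tool from outside, world axes, zero at the start; "torque": the same for the moment, N m; "opening": opening from 0.0 (shut) to 1.0 (fully open); "grip_force": force on a finger pad.
Only numpy, scipy, OpenCV 4.12 (cv2) and the standard library are available. Lean on these libraries where they do the work, as an engineer would, in place of code of your own. Each camera call takes 0.05 s, during which the arm holds its last target. There are 200 camera calls.

## Working session

There is one attempt and no reset: what is moved stays moved. The work goes in short steps, Python scripts to look and compute and a tool call to move; the robot and the scene stay as the last step left them, time stands still between calls to the robot, and variables do not carry over. Pictures are saved under pics/ and viewed, at most 10 in all, crops included, and the job is handed in when it is done.

Besides the shell and the picture viewer there is one more tool, called as a command line: name --argument value ..., lists and objects as JSON in quotes. send_rows: Moves the arm, as the interface text tells. Its arguments: {"type":"object","properties":{"commands":{"type":"string"},"force":{"type":"number"}},"required":["commands"]}

```bash
mkdir -p pics; cat > h.py <<'E'
import numpy as np, cv2
from cell import env
def ray(n,uv,z,p=None):
    p=p or env.camera_params(n); K=np.array(p["camera_matrix"],float); k=p["k1"]
    uv=np.asarray(uv,float).reshape(-1,1,2)
    s=cv2.undistortPoints(uv,K,np.array([k,0,0,0,0.]),).reshape(-1,2)
    R=np.array(p["rotation"],float)
    if R.shape!=(3,3): R=cv2.Rodrigues(R)[0]
    d=np.c_[s,np.ones(len(s))]@R.T; o=np.array(p["xyz"],float)
    return (o+d*((z-o[2])/d[:,2])[:,None])[:,:2]
def save(n,f):
    im=env.read_camera(n); cv2.imwrite("pics/"+f,im[:,:,::-1]); return im
E
python3 - <<'E'
from h import *
print(env.state()); 
for n in("scene","top","wrist"): print(n,env.camera_params(n))
save("top","top1.png")
E
```

```text
{'time_s': 0.0, 'qpos': array([ 1.33601788e+00,  1.26398708e-01, -4.05993273e-02,  1.40542620e+00,
        1.82343828e-05,  1.57077223e+00]), 'dq': array([ 0.00017335, -0.00054942, -0.00031735, -0.00059269, -0.00070398,
       -0.00014764]), 'joint_efforts': array([-8.13156203e-04, -4.35912681e+01,  3.52925563e+01,  1.74064329e-02,
       -3.24381836e-05,  3.16965973e-07]), 'tool_pos': array([0.12202782, 0.51019539, 0.23052265]), 'eef_rot': array([-3.67880578e-01, -3.11976763e+00,  2.53598187e-03]), 'wrist_force': array([-0.18697051,  0.06129399, -0.51333611]), 'torque': array([-0.00025492, -0.01346407, -0.0210416 ]), 'grip_force': 0.0, 'opening': 0.9960644242634036}
scene {'camera_matrix': array([[513.88666448,   0.        , 315.90517401],
       [  0.        , 513.88666448, 240.33857609],
       [  0.        ,   0.        ,   1.        ]]), 'k1': -0.044803929714232166, 'xyz': array([ 0.90344938, -0.27075115,  0.56738235]), 'rotation': array([-2.29043524, -1.03064017,  0.36960361])}
top {'camera_matrix': array([[524.01880155,   0.        , 318.07097302],
       [  0.        , 524.01880155, 242.81468571],
       [  0.        ,   0.        ,   1.        ]]), 'k1': -0.15536549356148427, 'xyz': array([0.53348225, 0.01840815, 0.89806204]), 'rotation': array([-2.14007056,  2.18727595, -0.08105645])}
wrist {'camera_matrix': array([[425.52573782,   0.        , 322.34114932],
       [  0.        , 425.52573782, 246.86737899],
       [  0.        ,   0.        ,   1.        ]]), 'k1': -0.05482741779396705, 'xyz': array([0.05504806, 0.52709573, 0.37221607]), 'rotation': array([2.2854699 , 1.80313572, 0.25007034])}
```

View pics/top1.png

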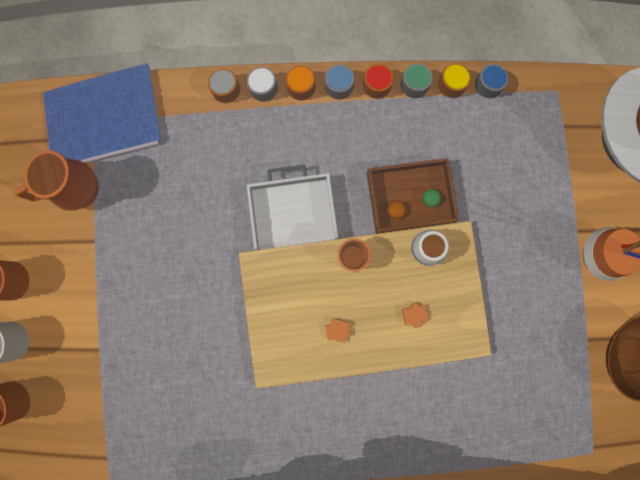

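The top view shows the board with corners (241,252), (472,223), (490,354) and (257,386). The pan is at upper left (250–335, 175–250) and the tray at upper right. The sherds are at (338,330) and (415,315), the beaker at (353,255) and the cup at (430,247).

```bash
python3 - <<'E'
from h import *
im=cv2.imread("pics/top1.png")
c=ray("top",[(241,252),(472,223),(490,354),(257,386)],.02); print("board",c.round(4))
L=lambda i,j:np.linalg.norm(c[i]-c[j])
print("sizes",L(0,1),L(1,2),L(2,3),L(3,0))
hsv=cv2.cvtColor(im,cv2.COLOR_BGR2HSV)
bd=np.zeros(im.shape[:2],np.uint8); cv2.fillPoly(bd,[np.array([(245,255),(470,228),(486,350),(260,380)])],255)
m=cv2.inRange(hsv,(3,130,100),(13,255,255))&bd
e0=(c[0]-c[1])+(c[3]-c[2]); yh=e0/np.linalg.norm(e0); xh=np.array([yh[1],-yh[0]]); yaw=np.arctan2(xh[1],xh[0])
o=c.mean(0); print("o",o,"yaw",yaw)
B=lambda p:np.c_[(p-o)@xh,(p-o)@yh].round(4)
for k in cv2.findContours(m,0,2)[0]:
    if cv2.contourArea(k)<80: continue
    M=cv2.moments(k); u=(M['m10']/M['m00'],M['m01']/M['m00'])
    P=ray("top",k.reshape(-1,2),.029); Q=B(P)
    w=ray("top",u,.031); print(cv2.contourArea(k),u,w,B(w),"ext",Q.min(0),Q.max(0))
print("pan rim corners",B(ray("top",[(248,185),(329,176)],.032)))
print("beaker rim",B(ray("top",(353,252),.07)),"cup",B(ray("top",(431,247),.078)))
print("beaker base",B(ray("top",(353,257),.03)))
E
```

```text
board [[ 0.6041  0.1653]
 [ 0.6447 -0.2282]
 [ 0.4225 -0.2503]
 [ 0.3792  0.1415]]
sizes 0.3956233555437102 0.2232202186637821 0.39422269358557926 0.22613834205953806
o [ 0.51263009 -0.04293283] yaw 0.10636649448992036
368.0 (337.9307065217391, 330.0661231884058) [[0.47101367 0.00481308]] [[-0.0363  0.0519]] ext [-0.0555  0.0323] [-0.0174  0.0711]
386.5 (414.85683484260454, 314.7714532125916) [[ 0.49293679 -0.12262657]] [[-0.028  -0.0772]] ext [-0.0484 -0.0975] [-0.0087 -0.0574]
756.0 (354.0833333333333, 255.24823633156964) [[ 0.59363774 -0.02482724]] [[0.0825 0.0094]] ext [ 0.0575 -0.0179] [0.1054 0.0364]
326.5 (433.08014293006636, 245.5487493619193) [[ 0.60675177 -0.15714427]] [[ 0.0815 -0.1236]] ext [ 0.0639 -0.1415] [ 0.0994 -0.1065]
pan rim corners [[0.2232 0.171 ]
 [0.2204 0.0334]]
beaker rim [[0.0853 0.0126]] cup [[ 0.0767 -0.1101]]
beaker base [[0.0799 0.0115]]
```

```bash
cat >> h.py <<'E'
O=np.array([.51263,-.04293]); YAW=.10637
X=np.array([np.cos(YAW),np.sin(YAW)]); Y=np.array([-X[1],X[0]])
w2b=lambda p:np.array([(p[:2]-O)@X,(p[:2]-O)@Y])
from scipy.spatial.transform import Rotation as Ro
def to(bx,by,z,head,s=None,cur=None):
    """head deg in board frame: tool x axis (or -x) along it; prints shift cm, turn deg in tool axes"""
    s=s or env.state(); R=Ro.from_rotvec(s["eef_rot"]); p=s["tool_pos"]
    g=np.r_[O+bx*X+by*Y,z]; sh=R.inv().apply(g-p)*100
    for k in(0,np.pi):
        h=np.deg2rad(head)+YAW+k
        T=Ro.from_matrix(np.array([[np.cos(h),np.sin(h),0],[np.sin(h),-np.cos(h),0],[0,0,-1]]).T)
        print("shift",sh.round(2),"turn",np.rad2deg((R.inv()*T).as_rotvec()).round(1),"flip" if k else "")
def where():
    s=env.state(); R=Ro.from_rotvec(s["eef_rot"]).as_matrix()
    print("t",round(s["time_s"],2),"board",w2b(s["tool_pos"]).round(4),"z",s["tool_pos"][2].round(4),"head",np.rad2deg(np.arctan2(R[1,0],R[0,0])-YAW).round(1),"tilt",R[2,2].round(4),"q6",s["qpos"][5].round(2),"F",s["wrist_force"].round(1),"op",round(s["opening"],3))
E
python3 - <<'E'
from h import *
where()
d=np.array([np.cos(np.deg2rad(24)),np.sin(np.deg2rad(24))])
p=np.array([-.036,.052])-.052*d; print(p)
to(*p,.12,24); to(*p,.0245,24)
E
```

```text
t 0.05 board [-0.3297  0.5915] z 0.2305 head 160.5 tilt -1.0 q6 1.57 F [-0.4  0.6 -0.2] op 0.998
[-0.08350436  0.03084969]
shift [-41.95 -44.58  11.12] turn [-0.000e+00  1.000e-01  1.365e+02] 
shift [-41.95 -44.58  11.12] turn [ -0.1  -0.  -43.5] flip
shift [-41.95 -44.57  20.67] turn [-0.000e+00  1.000e-01  1.365e+02] 
shift [-41.95 -44.57  20.67] turn [ -0.1  -0.  -43.5] flip
```

The manual's scale: shifts go in shares of 80 cm and turns go in shares of 180 degrees. Converting my numbers, -44.6 cm / 80 = -0.5575, -42 cm / 80 = -0.525, -43.5 degrees / 180 = -0.2417.

send_rows --commands "-0.125 -0.125 0.025 0 0 -0.0333 1;-0.25 -0.25 0.05 0 0 -0.0667 1;-0.375 -0.375 0.075 0 0 -0.1111 1;-0.525 -0.5575 0.1 0 0 -0.1556 1;-0.525 -0.5575 0.125 0 0 -0.2 1;-0.525 -0.5575 0.1375 0 0 -0.2417 1;-0.525 -0.5575 0.1375 0 0 -0.2417 1;-0.525 -0.5575 0.1375 0 0 -0.2417 1;-0.525 -0.5575 0.1375 0 0 -0.2417 1;-0.525 -0.5575 0.1375 0 0 -0.2417 1;-0.525 -0.5575 0.1375 0 0 -0.2417 1;-0.525 -0.5575 0.1375 0 0 -0.2417 1;-0.525 -0.5575 0.1375 0 0 -0.2417 1;-0.525 -0.5575 0.1375 0 0 -0.2417 1;-0.525 -0.5575 0.1375 0 0 -0.2417 1;-0.525 -0.5575 0.1375 0 0 -0.2417 1;-0.525 -0.5575 0.1375 0 0 -0.2417 1;-0.525 -0.5575 0.1375 0 0 -0.2417 1;-0.525 -0.5575 0.1375 0 0 -0.2417 1;-0.525 -0.5575 0.1375 0 0 -0.2417 1"

```text
time_s: 1.72
tool_pos: [0.4264, -0.0201, 0.1214]
eef_rot: [0.816, -3.034, -0.0]
wrist_force: [0.4, 0.7, 0.5]
opening: 0.119
grip_force: 0.0
```

```bash
python3 - <<'E'
from h import *
where(); to(-.0835,.0308,.0245,24)
save("wrist","w1.png")
E
```

```text
t 1.72 board [-0.0834  0.0319] z 0.1214 head -156.0 tilt -1.0 q6 -0.57 F [0.4 0.7 0.5] op 0.119
shift [ 0.06 -0.1   9.69] turn [   0.    0. -180.] 
shift [ 0.06 -0.1   9.69] turn [ 0. -0.  0.] flip
```

View pics/w1.png

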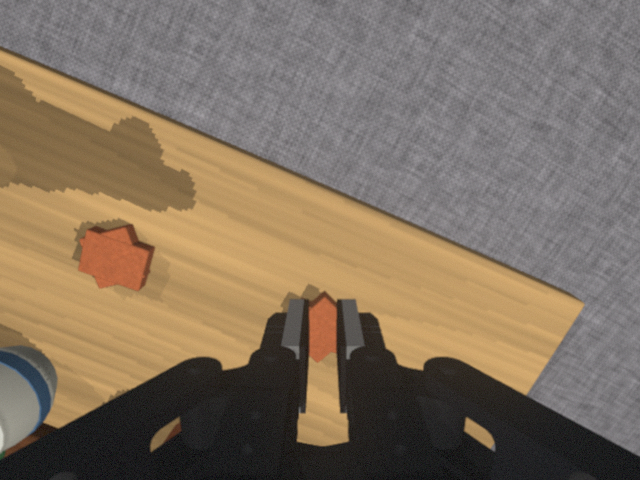

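The wrist view shows the fingertips near (322,320), with sherd 1 seen between them at about (322,327). Sherd 2 is at (117,258), the near board edge at the top and the cup at lower left. I'll check both sherds against the top-view positions.

```bash
python3 - <<'E'
from h import *
p=env.camera_params("wrist"); print(p["xyz"],w2b(p["xyz"]))
for u in [(322,327),(322,292),(322,362),(117,258),(583,303)]: print(u,w2b(ray("wrist",u,.031 if u[0]<500 else .02,p)[0]))
E
```

```text
[ 0.36689047 -0.05442061  0.26319582] [-0.14613577  0.00404743]
(322, 327) [-0.03969873  0.05108074]
(322, 292) [-0.06033796  0.04188369]
(322, 362) [-0.01788956  0.06079896]
(117, 258) [-0.03089503 -0.07509113]
(583, 303) [-0.11607914  0.19763076]
```

Converted, 9.65 cm / 80 = 0.1206, 9 cm / 80 = 0.1125.

send_rows --commands "0 0 0.0375 0 0 0 1;0 0 0.075 0 0 0 1;0 0 0.1 0 0 0 1;0 0 0.1125 0 0 0 1;0 0 0.1206 0 0 0 1;0 0 0.1206 0 0 0 1;0 0 0.1206 0 0 0 1;-0.0125 0 0.1206 0 0 0 1;-0.025 0 0.1206 0 0 0 1;-0.0375 0 0.1206 0 0 0 1;-0.05 0 0.1206 0 0 0 1;-0.0625 0 0.1206 0 0 0 1;-0.075 0 0.1206 0 0 0 1;-0.0875 0 0.1206 0 0 0 1;-0.1 0 0.1206 0 0 0 1;-0.1 0 0.1206 0 0 0 1"

```text
time_s: 3.1
tool_pos: [0.4981, 0.0201, 0.0248]
eef_rot: [-0.815, 3.033, 0.0]
wrist_force: [0.5, 0.3, 0.6]
opening: 0.118
grip_force: 0.0
```

```bash
python3 - <<'E'
from h import *
where()
a=save("wrist","w2.png"); b=save("top","t2.png")
cv2.imwrite("pics/c2.png",np.hstack([a,cv2.resize(b[150:400,220:500],(538,480))])[::1,:,::-1][::1]); 
im=cv2.imread("pics/c2.png"); cv2.imwrite("pics/c2.png",cv2.resize(im,(800,326)))
E
```

```text
t 3.1 board [-0.0077  0.0642] z 0.0248 head -156.0 tilt -1.0 q6 -0.49 F [0.5 0.3 0.6] op 0.118
```

View pics/c2.png

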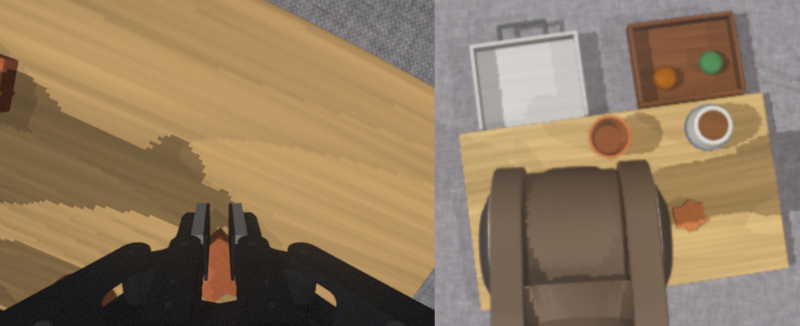

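The sherd's rear corner sits centred between the fingertips and it is moving with them. I'll carry on over the edge.

Converted, -15.3 cm / 80 = -0.1913, -15 cm / 80 = -0.1875.

send_rows --commands "-0.0125 0 0 0 0 0 1;-0.025 0 0 0 0 0 1;-0.0375 0 0 0 0 0 1;-0.05 0 0 0 0 0 1;-0.0625 0 0 0 0 0 1;-0.075 0 0 0 0 0 1;-0.0875 0 0 0 0 0 1;-0.1 0 0 0 0 0 1;-0.1125 0 0 0 0 0 1;-0.125 0 0 0 0 0 1;-0.1375 0 0 0 0 0 1;-0.15 0 0 0 0 0 1;-0.1625 0 0 0 0 0 1;-0.175 0 0 0 0 0 1;-0.1875 0 0 0 0 0 1;-0.1913 0 0 0 0 0 1;-0.1913 0 0 0 0 0 1"

```text
time_s: 4.62
tool_pos: [0.6293, 0.0963, 0.0246]
eef_rot: [-0.815, 3.034, -0.0]
wrist_force: [-1.1, -0.1, 0.1]
opening: 0.117
grip_force: 0.0
```

```bash
python3 - <<'E'
from h import *
where()
a=save("wrist","w3.png"); b=save("scene","s3.png")
cv2.imwrite("pics/c3.png",cv2.resize(np.hstack([a,b])[:,:,::-1],(800,300)))
E
```

```text
t 4.62 board [0.1308 0.126 ] z 0.0246 head -156.0 tilt -1.0 q6 -0.37 F [-1.1 -0.1  0.1] op 0.117
```

View pics/c3.png

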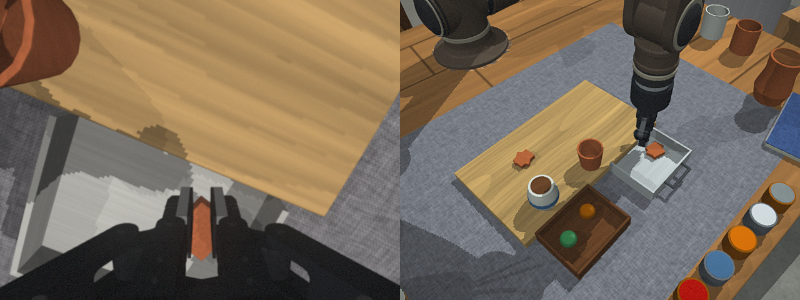

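Converted, 26 cm / 80 = 0.325, -2.3 cm / 80 = -0.0288.

send_rows --commands "-0.01 -0.0038 0 0 0 0 1;-0.02 -0.0088 0 0 0 0 1;-0.0288 -0.0125 0 0 0 0 1;-0.0288 -0.0125 0 0 0 0 1;-0.0288 -0.0125 -0.0375 0 0 0 1;-0.0288 -0.0125 -0.075 0 0 0 1;-0.0288 -0.0125 -0.125 0 0 0 1;0.05 -0.0125 -0.125 0 0 0 1;0.1 0 -0.125 0 0 0 1;0.15 0 -0.125 0 0 0 1;0.2 0 -0.125 0 0 0 1;0.25 0 -0.125 0 0 0 1;0.3 0 -0.125 0 0 0 1;0.325 0.0625 -0.125 0 0 0 1;0.325 0.1125 -0.125 0 0 0 1;0.325 0.1625 -0.125 0 0 0 1;0.325 0.1625 -0.125 0 0 0 1"

```text
time_s: 6.13
tool_pos: [0.3353, 0.0798, 0.125]
eef_rot: [-0.816, 3.034, 0.002]
wrist_force: [-0.4, -0.8, -0.3]
opening: 0.119
grip_force: 0.0
```

```bash
python3 - <<'E'
from h import *
where()
a=save("top","t4.png"); b=save("scene","s4.png")
cv2.imwrite("pics/c4.png",np.hstack([cv2.resize(a[150:390,220:500],(400,343)),cv2.resize(b[180:380,160:500],(400,343))])[:,:,::-1])
E
```

```text
t 6.13 board [-0.1633  0.1409] z 0.125 head -156.0 tilt -1.0 q6 -0.29 F [-0.4 -0.8 -0.3] op 0.119
```

View pics/c4.png

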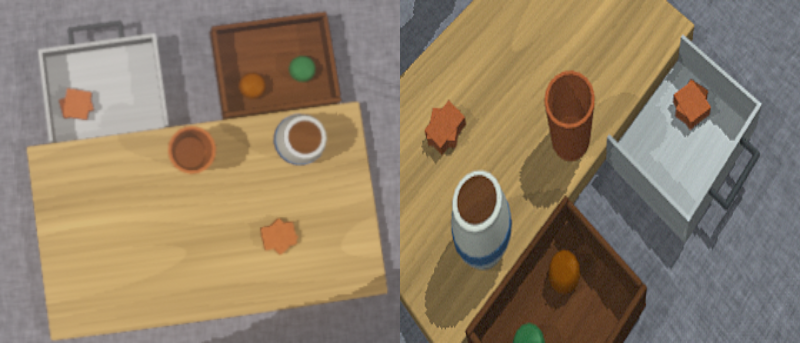

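Sherd 1 lies flat in the pan, at left crop (77,104), and the beaker, cup and pebbles are unmoved. Next is sherd 2.

```bash
python3 - <<'E'
from h import *
to(-.030,-.130,.125,90)
E
```

```text
shift [-9.300e-01 -3.004e+01  3.000e-02] turn [1.000e-01 0.000e+00 1.142e+02] 
shift [-9.300e-01 -3.004e+01  3.000e-02] turn [ -0.    0.1 -65.8] flip
```

Converted, -30 cm / 80 = -0.375, 10.05 cm / 80 = 0.1256, -66 degrees / 180 = -0.3667.

send_rows --commands "-0.0113 -0.05 0 0 0 -0.0389 1;-0.0113 -0.1 0 0 0 -0.0778 1;-0.0113 -0.15 0 0 0 -0.1167 1;-0.0113 -0.2 0 0 0 -0.1556 1;-0.0113 -0.25 0 0 0 -0.1944 1;-0.0113 -0.3 0 0 0 -0.2333 1;-0.0113 -0.35 0 0 0 -0.2722 1;-0.0113 -0.375 0 0 0 -0.3111 1;-0.0113 -0.375 0 0 0 -0.35 1;-0.0113 -0.375 0 0 0 -0.3667 1;-0.0113 -0.375 0 0 0 -0.3667 1;-0.0113 -0.375 0 0 0 -0.3667 1;-0.0113 -0.375 0.0375 0 0 -0.3667 1;-0.0113 -0.375 0.075 0 0 -0.3667 1;-0.0113 -0.375 0.1 0 0 -0.3667 1;-0.0113 -0.375 0.1188 0 0 -0.3667 1;-0.0113 -0.375 0.1256 0 0 -0.3667 1;-0.0113 -0.375 0.1256 0 0 -0.3667 1"

```text
time_s: 7.73
tool_pos: [0.4954, -0.1766, 0.0232]
eef_rot: [2.333, -2.102, -0.003]
wrist_force: [-0.7, -0.3, 0.5]
opening: 0.12
grip_force: 0.0
```

```bash
python3 - <<'E'
from h import *
where(); to(-.03,.052,.0245,90)
E
```

```text
t 7.73 board [-0.0314 -0.131 ] z 0.0232 head -90.1 tilt -1.0 q6 -2.02 F [-0.7 -0.3  0.5] op 0.12
shift [-18.31  -0.09  -0.12] turn [ 1.000e-01 -2.000e-01  1.799e+02] 
shift [-18.31  -0.09  -0.12] turn [ 0.1  0.1 -0.1] flip
```

Converted, -18.3 cm / 80 = -0.2288, -18 cm / 80 = -0.225.

send_rows --commands "-0.0125 0 -0.0013 0 0 0 1;-0.025 0 -0.0013 0 0 0 1;-0.0375 0 -0.0013 0 0 0 1;-0.05 0 -0.0013 0 0 0 1;-0.0625 0 -0.0013 0 0 0 1;-0.075 0 -0.0013 0 0 0 1;-0.0875 0 -0.0013 0 0 0 1;-0.1 0 -0.0013 0 0 0 1;-0.1125 0 -0.0013 0 0 0 1;-0.125 0 -0.0013 0 0 0 1;-0.1375 0 -0.0013 0 0 0 1;-0.15 0 -0.0013 0 0 0 1;-0.1625 0 -0.0013 0 0 0 1;-0.175 0 -0.0013 0 0 0 1;-0.1875 0 -0.0013 0 0 0 1;-0.2 0 -0.0013 0 0 0 1;-0.2125 0 -0.0013 0 0 0 1;-0.225 0 -0.0013 0 0 0 1;-0.2288 0 -0.0013 0 0 0 1;-0.2288 0 -0.0013 0 0 0 1"

```text
time_s: 9.4
tool_pos: [0.4769, 0.0059, 0.0252]
eef_rot: [-2.337, 2.099, 0.0]
wrist_force: [0.0, -0.3, -0.3]
opening: 0.117
grip_force: 0.0
```

Converted, 14 cm / 80 = 0.175, 12 cm / 80 = 0.15, 28 degrees / 180 = 0.1556.

send_rows --commands "0.025 0 0 0 0 0 1;0.0375 0 -0.0375 0 0 0 1;0.0375 0 -0.075 0 0 0 1;0.0375 0 -0.125 0 0 0 1;0.0375 0.05 -0.125 0 0 0.0389 1;0.0375 0.1 -0.125 0 0 0.0778 1;0.0375 0.15 -0.125 0 0 0.1167 1;0.0375 0.175 -0.125 0 0 0.1556 1;0.0375 0.175 -0.125 0 0 0.1556 1"

```text
time_s: 10.15
tool_pos: [0.3371, -0.04, 0.1252]
eef_rot: [1.749, -2.608, -0.001]
wrist_force: [0.4, -0.0, 0.4]
opening: 0.117
grip_force: 0.0
```

```bash
python3 - <<'E'
from h import *
where()
a=save("top","t5.png"); b=save("wrist","w5.png")
cv2.imwrite("pics/c5.png",np.hstack([cv2.resize(a[150:390,220:500],(400,343)),cv2.resize(b,(400,343))])[:,:,::-1])
E
```

```text
t 10.15 board [-0.1742  0.0216] z 0.1252 head -118.4 tilt -1.0 q6 -1.3 F [ 0.4 -0.   0.4] op 0.117
```

View pics/c5.png

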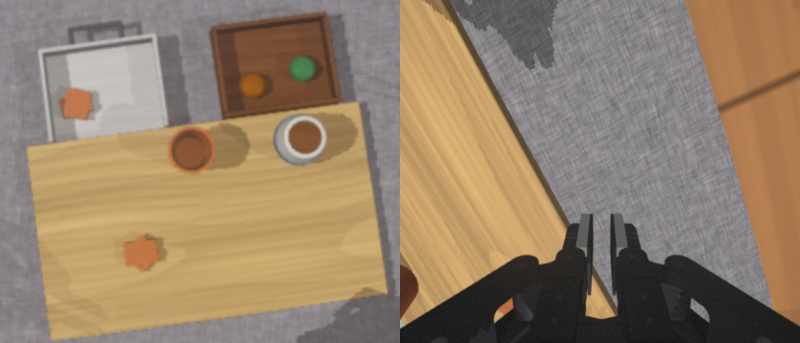

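Sherd 2 is now at about (141,252) in the left crop, in line with the pan's right half, and nothing else has moved.

```bash
python3 - <<'E'
from h import *
im=cv2.imread("pics/t5.png"); m=cv2.inRange(cv2.cvtColor(im,cv2.COLOR_BGR2HSV),(3,130,100),(13,255,255))
m[:285]=0;m[380:]=0;m[:,:245]=0;m[:,490:]=0
k=max(cv2.findContours(m,0,2)[0],key=cv2.contourArea)
P=np.array([w2b(q) for q in ray("top",k.reshape(-1,2),.031)]); M=cv2.moments(k)
c=w2b(ray("top",(M['m10']/M['m00'],M['m01']/M['m00']),.031)[0]); print(c,P.min(0),P.max(0))
to(c[0]-.052,c[1],.125,0)
E
```

```text
[-0.02664981  0.08284698] [-0.04690525  0.06275108] [-0.00786382  0.10169479]
shift [-9.75 -5.18  0.09] turn [-1.00e-01 -1.00e-01 -1.18e+02] 
shift [-9.75 -5.18  0.09] turn [-0.1  0.1 62. ] flip
```

Converted, 10.1 cm / 80 = 0.1263, -9.7 cm / 80 = -0.1213, 62 degrees / 180 = 0.3444.

send_rows --commands "-0.05 -0.025 0 0 0 0.0389 1;-0.0875 -0.05 0 0 0 0.0778 1;-0.1213 -0.065 0 0 0 0.1167 1;-0.1213 -0.065 0 0 0 0.1556 1;-0.1213 -0.065 0 0 0 0.1944 1;-0.1213 -0.065 0 0 0 0.2333 1;-0.1213 -0.065 0 0 0 0.2722 1;-0.1213 -0.065 0 0 0 0.3111 1;-0.1213 -0.065 0 0 0 0.3444 1;-0.1213 -0.065 0 0 0 0.3444 1;-0.1213 -0.065 0.0375 0 0 0.3444 1;-0.1213 -0.065 0.075 0 0 0.3444 1;-0.1213 -0.065 0.1 0 0 0.3444 1;-0.1213 -0.065 0.1188 0 0 0.3444 1;-0.1213 -0.065 0.1263 0 0 0.3444 1;-0.1213 -0.065 0.1263 0 0 0.3444 1"

```text
time_s: 11.58
tool_pos: [0.425, 0.0309, 0.0228]
eef_rot: [0.17, -3.134, 0.0]
wrist_force: [0.1, -0.3, 0.5]
opening: 0.112
grip_force: 0.0
```

```bash
python3 - <<'E'
from h import *
where(); to(.14,.083,.0245,0)
E
```

```text
t 11.58 board [-0.0793  0.0827] z 0.0228 head -179.9 tilt -1.0 q6 -0.04 F [ 0.1 -0.3  0.5] op 0.112
shift [-2.193e+01 -1.000e-02 -2.300e-01] turn [   0.3    0.  -179.9] 
shift [-2.193e+01 -1.000e-02 -2.300e-01] turn [ 0.  -0.2  0.1] flip
```

Converted, -21.5 cm / 80 = -0.2688, -21 cm / 80 = -0.2625.

send_rows --commands "-0.0125 0 -0.0013 0 0 0 1;-0.0275 0 -0.0013 0 0 0 1;-0.0425 0 -0.0013 0 0 0 1;-0.0575 0 -0.0013 0 0 0 1;-0.0725 0 -0.0013 0 0 0 1;-0.0875 0 -0.0013 0 0 0 1;-0.1025 0 -0.0013 0 0 0 1;-0.1175 0 -0.0013 0 0 0 1;-0.1325 0 -0.0013 0 0 0 1;-0.1475 0 -0.0013 0 0 0 1;-0.1625 0 -0.0013 0 0 0 1;-0.1775 0 -0.0013 0 0 0 1;-0.19 0 -0.0013 0 0 0 1;-0.2025 0 -0.0013 0 0 0 1;-0.215 0 -0.0013 0 0 0 1;-0.2275 0 -0.0013 0 0 0 1;-0.24 0 -0.0013 0 0 0 1;-0.2525 0 -0.0013 0 0 0 1;-0.2625 0 -0.0013 0 0 0 1;-0.2688 0 -0.0013 0 0 0 1"

```text
time_s: 13.25
tool_pos: [0.6405, 0.0536, 0.0251]
eef_rot: [-0.166, 3.137, -0.0]
wrist_force: [-1.4, -0.4, -0.5]
opening: 0.115
grip_force: 0.1
```

send_rows --commands "-0.01 0 0 0 0 0 1;-0.02 0 0 0 0 0 1;-0.0225 0 0 0 0 0 1;-0.0225 0 0 0 0 0 1;-0.0225 0 -0.0375 0 0 0 1;-0.0225 0 -0.075 0 0 0 1;-0.0225 0 -0.125 0 0 0 1;0.025 0 -0.15 0 0 0 1;0.075 0 -0.15 0 0 0 1;0.125 0 -0.15 0 0 0 1;0.175 0 -0.15 0 0 0 1;0.225 0 -0.15 0 0 0 1;0.275 0 -0.15 0 0 0 1;0.325 0 -0.15 0 0 0 1;0.325 0 -0.15 0 0 0 1;0.325 0 -0.15 0 0 0 1"

```text
time_s: 14.58
tool_pos: [0.379, 0.0259, 0.1458]
eef_rot: [-0.165, 3.136, 0.0]
wrist_force: [1.4, -0.2, -0.2]
opening: 0.118
grip_force: 0.0
```

```bash
python3 - <<'E'
from h import *
where()
a=save("top","t6.png"); b=save("scene","s6.png")
cv2.imwrite("pics/c6.png",np.hstack([cv2.resize(a[150:390,220:500],(400,343)),cv2.resize(b[180:380,160:500],(400,343))])[:,:,::-1])
E
```

```text
t 14.58 board [-0.1256  0.0827] z 0.1458 head -180.1 tilt -1.0 q6 -0.04 F [ 1.4 -0.2 -0.2] op 0.118
```

View pics/c6.png

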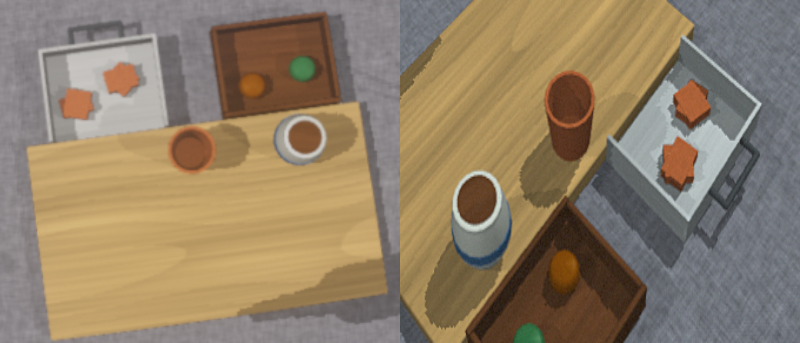

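Both sherds lie flat in the pan, at left crop (77,104) and (121,78). The beaker, cup and pebbles are unmoved and the arm is clear.

```bash
python3 -c "from cell import env; print(env.job_done())"
```

```text
the job is handed in; nothing more can be done
None
```

Both sherds were swept off the board and lie flat inside the scrap pan; the beaker, cup and pebbles show no movement in the final pictures, and the job was handed in at about 15 s.

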